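Load a blank past the spring catch of a fixture

ROBOT

A 6-joint arm with a two-finger parallel gripper is mounted at the origin on a cart in front of the work surface, level with it; the furniture and walls round the work are solid. World frame = base frame: x ahead of the robot, y to its left, z up, the work surface at z = 0. Lengths are in m, angles in degrees, forces in N, time in s.
With the tool pointing down it reaches from about 0.375 to 0.9 m from the base axis. Payload 3.1 kg.
Tool frame: the origin (TCP) lies at the very end of the fingers, on their centre line; the grasp point (between the pads) lies 19 mm behind it; z points along the fingers, y is the line along which they close (so a half turn about z gives the same grasp; the last joint's range is limited). The gripper opens to 87 mm and grips with 3 to 60 N. Pads are 19 mm wide; open, the fingers measure 117 mm over their backs; the gripper's body (75 mm by 190 mm) begins 51 mm behind the grasp point.
Start: joints at [-78.696, 30.224, 82.088, -0, 67.689, -10.227], TCP at [0.229, -0.581, 0.223] pointing down, gripper open.
Joint ranges: [-176.69, 176.69], [-43.24, 126.21], [12.49, 139.97], [-82, 262], [0, 151.66], [-163.58, 163.58]. Speed limits (degrees/s): [159.86, 159.86, 180, 180, 180, 180].

INTERFACE

Orientations are given as a 3x3 rotation matrix whose columns are the frame's x, y, z axes.
In Python, from rig import bot, imaging gives the robot as it stands.
- The arm moves only by the tool drive_tool, never from a script. Its argument "deltas" is text: rows parted by semicolons, each of 5 numbers parted by spaces: the finger opening in mm, from 0 to 87, then the shift along the world's x, y, z in mm, then the turn about the world's z in rad. In form: jaw dx dy dz twist; .... A call has 1 to 12 rows; each row is the pose to reach, as a shift and turn from the pose commanded when the call began; what a row does not reach only later rows make up. A row lasts 1/10 s, in which the tool goes at most 50 mm and 8.59 degrees, less where a joint would pass 70% of its speed; a pose out of reach is approached as far as the arm can. A call with a gripper value outside its range is refused whole. The fingers move at their own pace and stop on an object; the grip force is fixed at half the most. Time passes only in rows, so rows that repeat a pose let the fingers close. It gives the time, the measured TCP pose, the force, the opening and the grip force at its end, in the units of the state.
- bot.read_state(): the state, without advancing time (a new reading comes with each control period).
- imaging.capture(name): name is "side" or "top"; returns the picture (480x640x3 uint8, red, green, blue); there is no depth.
- imaging.camera_model(name): a dict with "fx", "fy", "cx", "cy" (pixels), "T" (4x4, takes a point from camera to world coordinates). Camera axes: x right, y down, z forward; pixel columns grow to the right and rows downward; lengths in m; the calibration is good to about 2 mm. A picture is of the moment at which its call begins. camera_model takes no time and is no camera call.
- bot.hand_in(): hands the job in; it is judged then, once.
The state is a dict: "time_s": time; "joint_positions": joint angles; "qvel": joint speeds; "tau": joint torques, N m; "position": TCP position; "tcp_rot": TCP orientation; "force": force on the tool from outside, world axes, zero at the start; "moment": the same for the moment, N m; "opening": opening from 0.0 (shut) to 1.0 (fully open); "grasp_force": force on a finger pad.
Only numpy, scipy, OpenCV 4.12 (cv2) and the standard library are available. Lean on these libraries where they do the work, as an engineer would, in place of code of your own. Each camera call takes 0.05 s, during which the arm holds its last target. There are 200 camera calls.

TASK

Load the aluminium blank into the fixture without picking it up: press the yellow spring plate down with the fingertips so that its two steel teeth drop out of the way, and while holding it down push the blank along the channel, over the teeth, up to the blue end stop. Then let the plate spring up so that the teeth stand behind the blank and lock it in. Leave the two collets and the collet nut alone.

Things in the scene. Friction and masses are not known exactly. Their poses are not given: they have to be found in the camera images.
- loading_fixture: Fixed fixture: a straight open-topped channel 122 mm wide (x), 227 mm long (y). Origin on the table, mid-width, on the line of the catch teeth; +y runs along the channel, the way the blank must be pushed; z up. Rear end open at y = -155 mm. Side guides: inner faces x = +/-51, outer +/-59, tops z = 42. Inside them two rails, |x| 41.5 to 51, tops z = 28, carry the blank's ends.
- stop_face (a point): Centre of the lower edge of the end stop's face, level with the rail tops: fixture x = 0, y = +54, z = 28 mm. The blue end stop fills the channel's width from y = +54 to +72; its top is at z = 50 mm. Fully home, the blank's front face touches it and the blank's centre is at fixture y = +31.5 mm.
- blank: Loose aluminium block, 100 mm (x, across the channel) by 45 mm (y, along it) by 26 mm high, 0.2 to 0.42 kg. Origin: centre of the underside, lying on the rails at z = 28 mm and bridging the yellow plate; 1 mm play to each side guide. At the start its centre is at fixture y = -34 to -58 mm, so at least 68 mm of the plate lies bare behind it. It is clear of the teeth from y = +27.5 mm.
- catch (a joint): Travel of the yellow spring plate with its teeth, straight down, m: 0 = up, 0.012 = fully down (hard stop). About 2.6 N starts it moving, about 6.2 N holds it fully down; it springs up when let go. It stays level wherever it is pressed. Fingertips can slide along its smooth top while pressing.
- press_plate (a point): Point on the yellow plate's top face, at fixture x = 0, y = -110 mm; z = 26 mm with the plate up, 14 mm fully down. The plate lies between the rails, 80 mm wide (|x| < 40), from fixture y = -149 to +16 mm.
- teeth (a point): Point midway between the plate's two steel teeth, level with their tops: fixture x = 0, y = 0, z = 36 mm with the plate up. The teeth are at |x| 31 to 40, y -5 to +5 mm, with vertical faces; tops 8 mm above the rails when up, 4 mm below when fully down: the blank passes only if the plate is down more than 8 mm. Between them 62 mm of bare plate lets the fingertips follow the blank through.
- collet_1: Grey steel collet standing on the table beyond the end stop, 32 mm across, 42 mm high; origin at the centre of its underside. Leave alone.
- collet_2: A second collet of the same kind. Leave alone.
- collet_nut: Dark steel collet nut lying on the table beyond the end stop, 54 mm across, 24 mm high; origin at the centre of its underside. Leave alone.

How it is judged (in metres and radians):
On the way, in this order (a step that is already met when the one before it is completed fails the run):
1. the yellow plate is held down by the fingers, teeth below the rails, with the blank still before the teeth (value of joint catch above 0.008 m and contact force between the fingers and catch above 1 N and y of blank in the frame of loading_fixture below -0.026 m), for 0.1 s.
2. the blank is over the teeth while the fingers hold the plate down (y of blank in the frame of loading_fixture between -0.02 and 0.027 m and value of joint catch above 0.007 m and contact force between the fingers and catch above 1 N), for 0.05 s.
At the end, for the whole second after the job is handed in: The blank lies flat on the rails (within 2 mm and 0.05 rad) between the end stop and the teeth, no more than 4 mm from the stop, at rest, and the plate is up again (within 2 mm) so that the teeth stand behind the blank (y of blank in the frame of loading_fixture between 0.0275 and 0.034 m and z of blank in the frame of loading_fixture between 0.026 and 0.03 m and angle between blank's own z axis and vertical below 0.05 rad and value of joint catch below 0.002 m and linear speed of blank below 0.01 m/s); the robot touches nothing.
It fails at once if the blank was lifted off the rails by more than 10 mm (z of blank in the frame of loading_fixture above 0.038 m).
It fails at once if the blank was tipped (angle between blank's own z axis and vertical above 0.25 rad).
It fails at once if a collet was moved more than 15 mm (distance of any of collet_1, collet_2 from where it was at the start of the episode above 0.015 m).
It fails at once if the collet nut was moved more than 15 mm (distance of collet_nut from where it was at the start of the episode above 0.015 m).
It also fails if it takes over 38 s, if anything falls off the work surface, if the arm or the gripper's body presses on something with over 40 N, if the wrist force passes 120 N, or if a joint passes its speed limit or range.

## Working session

There is one attempt and no reset: what is moved stays moved. The work goes in short steps, Python scripts to look and compute and a tool call to move; the robot and the scene stay as the last step left them, time stands still between calls to the robot, and variables do not carry over. Pictures are saved under pics/ and viewed, at most 10 in all, crops included, and the job is handed in when it is done.

Besides the shell and the picture viewer there is one more tool, called after ">>>" as name(argument=value, ...) on one line, values as JSON. drive_tool: Moves the arm, as the interface text tells. Its arguments: {"type":"object","properties":{"deltas":{"type":"string"}},"required":["deltas"]}

```bash
mkdir -p pics && python3 - <<'E'
from rig import bot, imaging
import cv2
for n in("top","side"):
    cv2.imwrite(f"pics/{n}0.png",imaging.capture(n)[:,:,::-1]); m=imaging.camera_model(n); print(m)
s=bot.read_state();print(s["time_s"],s["position"],s["tcp_rot"],s["force"],s["opening"])
E
```

```text
{'fx': 537.6436697738953, 'fy': 537.6436697738953, 'cx': 312.9332286356368, 'cy': 233.30849227437687, 'T': array([[-3.78094227e-03, -9.86334491e-01,  1.64711800e-01,
         3.12429887e-01],
       [-9.99992538e-01,  3.85985017e-03,  1.59000712e-04,
         3.45137859e-01],
       [-7.92590755e-04, -1.64709970e-01, -9.86341725e-01,
         9.02908221e-01],
       [ 0.00000000e+00,  0.00000000e+00,  0.00000000e+00,
         1.00000000e+00]])}
{'fx': 557.4215911985877, 'fy': 557.4215911985877, 'cx': 319.92101314385866, 'cy': 237.31983407826718, 'T': array([[-0.95244327, -0.14282342,  0.2691715 ,  0.22314417],
       [-0.30451736,  0.41424039, -0.85771445,  1.07934279],
       [ 0.01100001, -0.89889175, -0.43803268,  0.42516105],
       [ 0.        ,  0.        ,  0.        ,  1.        ]])}
0.1 [ 0.22925642 -0.58070865  0.22168384] [[ 9.30217798e-01  3.67007741e-01 -4.06894072e-04]
 [ 3.67007822e-01 -9.30215871e-01  1.92150335e-03]
 [ 3.26707281e-04 -1.93674992e-03 -9.99998071e-01]] [-0.88515514  0.07457373  0.21863102] 1.0003544103561945
```

View pics/top0.png

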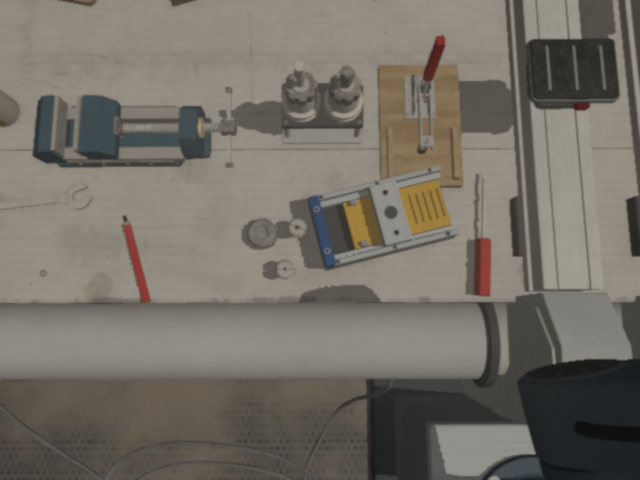

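View pics/side0.png

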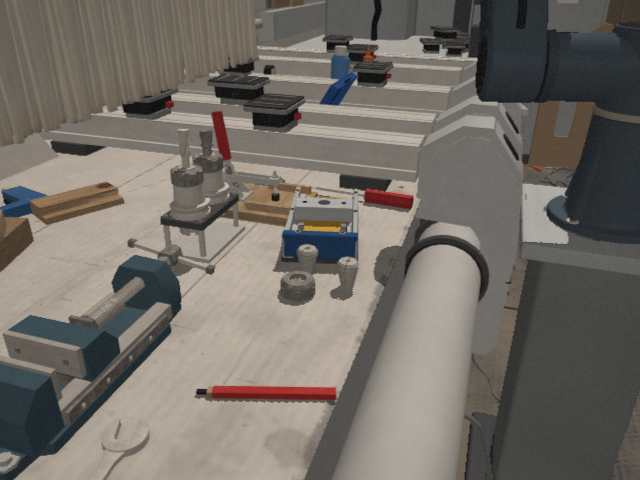

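```bash
python3 - <<'E'
import cv2
a=cv2.imread("pics/top0.png")[155:280,230:470]
cv2.imwrite("pics/c1.png",cv2.resize(a,None,fx=3.3,fy=3.3,interpolation=cv2.INTER_CUBIC))
E
```

```text
(no output)
```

View pics/c1.png

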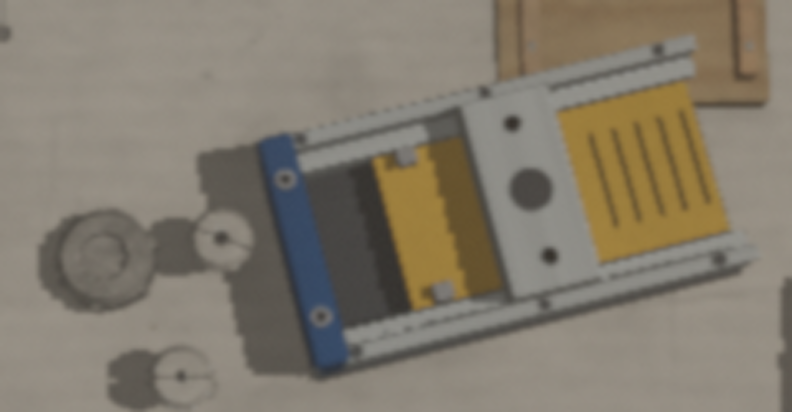

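The crop (scale 3.3, origin 230,155) shows the blue stop at left with corners (260,146), (292,134), (347,358) and (318,370). The blank's corners are (460,107), (548,85), (598,275) and (512,300), and the bare plate's rear corners are (688,80) and (730,230).

```bash
cat >h.py <<'E'
import numpy as np
from rig import bot, imaging
from scipy.optimize import least_squares
def proj(P,n="top"):
    m=imaging.camera_model(n);T=m["T"];c=(np.asarray(P)-T[:3,3])@T[:3,:3]
    return np.c_[m["fx"]*c[:,0]/c[:,2]+m["cx"],m["fy"]*c[:,1]/c[:,2]+m["cy"]]
def F(p,q):  # fixture mm -> world m; p=(x,y,yaw)
    q=np.asarray(q,float)/1000;c,s=np.cos(p[2]),np.sin(p[2])
    return np.c_[p[0]+c*q[:,0]-s*q[:,1],p[1]+s*q[:,0]+c*q[:,1],q[:,2]]
def crop(u): return np.asarray(u,float)/3.3+[230,155]
E
python3 - <<'E'
from h import *
np.set_printoptions(precision=4,suppress=True)
q=[(59,72,50),(59,54,50),(-59,54,50),(-59,72,50),(59,-155,42),(-51,-155,42),(40,-149,26),(-40,-149,26)]
u=crop([(260,146),(292,134),(347,358),(318,370),(694,37),(750,238),(688,80),(730,230)])
r=least_squares(lambda p:(proj(F(p,q))-u).ravel(),[.5,.3,.2]);print(r.x,r.fun.reshape(-1,2))
bt=crop([(460,107),(548,85),(598,275),(512,300)])
b=least_squares(lambda v:(proj(F(r.x,[(50+v[0],v[1]+22.5,54),(50+v[0],v[1]-22.5,54),(-50+v[0],v[1]-22.5,54),(-50+v[0],v[1]+22.5,54)]))-bt).ravel(),[0,-45]);print(b.x,b.fun)
print(F(r.x,[(0,-110,26),(0,0,28),(0,54,28)]),proj(F(r.x,[(35,0,36),(-35,0,36)])),crop([(405,157),(443,290)]))
E
```

```text
[0.4744 0.2699 0.2488] [[-1.4952 -1.7168]
 [-0.4804 -0.7778]
 [ 1.4793  1.2496]
 [-0.6646  0.4294]
 [-0.345  -0.969 ]
 [ 2.15    1.3807]
 [-0.9076  0.1811]
 [ 0.2124  0.0434]]
[  0.1304 -51.1354] [-0.7465 -0.424  -0.7551 -0.4805  1.2664  0.7317  0.2087  0.1291]
[[0.5015 0.1633 0.026 ]
 [0.4744 0.2699 0.028 ]
 [0.4611 0.3223 0.028 ]] [[353.2568 202.571 ]
 [364.5061 243.2013]] [[352.7273 202.5758]
 [364.2424 242.8788]]
```

```bash
python3 - <<'E'
from h import *
def ray(n,u):
    m=imaging.camera_model(n);T=m["T"];d=T[:3,:3]@[(u[0]-m["cx"])/m["fx"],(u[1]-m["cy"])/m["fy"],1];return T[:3,3],d
for nm,a,b in [("pipe end",(490,340),(447,258)),("knob",(582,106),(299,119)),("boxcorner far-left",(545,295),(432,128)),("boxcornerB",(545,295),(425,165)),("boxcornerC",(518,296),(432,128))]:
    (o1,d1),(o2,d2)=ray("top",a),ray("side",b)
    t=np.linalg.lstsq(np.c_[d1,-d2],o2-o1,rcond=None)[0];P,Q=o1+d1*t[0],o2+d2*t[1];print(nm,((P+Q)/2).round(3),np.linalg.norm(P-Q).round(3))
E
```

```text
pipe end [ 0.279  0.015 -0.122] 0.002
knob [ 0.637 -0.069  0.121] 0.004
boxcorner far-left [0.342 0.022 0.151] 0.015
boxcornerB [ 0.35  -0.015  0.064] 0.009
boxcornerC [0.339 0.064 0.161] 0.018
```

The pipe lies below the table and the beams are about 0.15 m high or less, so I'll raise the arm, swing over and close the jaws. The fingers will be lined up along the channel.

>>> drive_tool(deltas="0 0 0 40 0; 0 0 0 80 0; 0 30 25 90 -0.02; 0 60 50 90 -0.04; 0 90 80 90 -0.06; 0 120 110 90 -0.08; 0 150 140 90 -0.1; 0 180 172 90 -0.12; 0 205 208 90 -0.126; 0 230 245 90 -0.126; 0 250 285 90 -0.126; 0 270 325 90 -0.126")

```text
time_s: 1.3
position: [0.4999, -0.2545, 0.312]
tcp_rot: [[0.969, 0.247, -0.001], [0.247, -0.969, 0.001], [-0.001, -0.001, -1.0]]
force: [0.6, -0.6, 0.4]
opening: 0.032
grasp_force: 0.0
```

>>> drive_tool(deltas="0 10 42 0 0; 0 20 85 0 0; 0 25 128 0 0; 0 30 170 0 0; 0 30 213 0 0; 0 25 255 0 0; 0 20 298 0 0; 0 15 340 0 0; 0 10 380 0 0; 0 2 419 0 0; 0 2 419 0 0; 0 2 419 0 0")

```text
time_s: 2.5
position: [0.5009, 0.1632, 0.3122]
tcp_rot: [[0.968, 0.25, -0.001], [0.25, -0.968, -0.001], [-0.001, 0.001, -1.0]]
force: [0.0, 0.2, -0.3]
opening: 0.002
grasp_force: 0.0
```

```bash
python3 - <<'E'
from h import *
import cv2
im=np.hstack([imaging.capture("top")[100:300,230:530],imaging.capture("side")[80:280,190:490]])
cv2.imwrite("pics/a.png",cv2.resize(im[:,:,::-1],(800,267),interpolation=cv2.INTER_CUBIC))
s=bot.read_state();print(s["time_s"],s["position"],s["tcp_rot"],s["force"],s["opening"],s["joint_positions"])
E
```

```text
2.6 [0.50152352 0.16181803 0.31232822] [[ 9.69128408e-01  2.46556306e-01 -3.42010835e-04]
 [ 2.46556072e-01 -9.69128336e-01 -6.08974970e-04]
 [-4.81599010e-04  5.05850095e-04 -9.99999756e-01]] [ 0.00531482 -0.67212238 -0.03582831] 0.0027249371000482516 [ 5.74241624e+00  1.69152518e+01  8.93047847e+01 -3.41098046e-02
  7.38029548e+01  8.14781174e+01]
```

View pics/a.png

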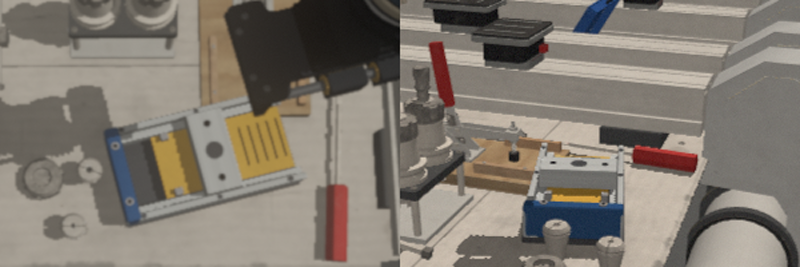

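The pictures show the fixture undisturbed, with the gripper above its rear end (blank around (215,150), bare plate at (265,135) in the left half). I'll descend and look again.

>>> drive_tool(deltas="0 0 0 -45 0; 0 0 0 -90 0; 0 0 0 -135 0; 0 0 0 -180 0; 0 0 0 -215 0; 0 0 0 -235 0; 0 0 0 -250 0; 0 0 0 -260 0; 0 0 0 -260 0; 0 0 0 -260 0")

```text
time_s: 3.6
position: [0.5021, 0.162, 0.0529]
tcp_rot: [[0.969, 0.246, 0.001], [0.246, -0.969, 0.0], [0.001, 0.0, -1.0]]
force: [-0.2, 0.2, 0.0]
opening: 0.002
grasp_force: 0.0
```

```bash
python3 - <<'E'
from h import *
import cv2
im=np.hstack([imaging.capture("top")[100:300,230:530],imaging.capture("side")[80:280,190:490]])
cv2.imwrite("pics/b.png",cv2.resize(im[:,:,::-1],(800,267),interpolation=cv2.INTER_CUBIC))
s=bot.read_state();print(s["position"],s["force"])
E
```

```text
[0.50230718 0.16246522 0.05348034] [ 0.01038577 -0.34296305 -0.38659096]
```

View pics/b.png

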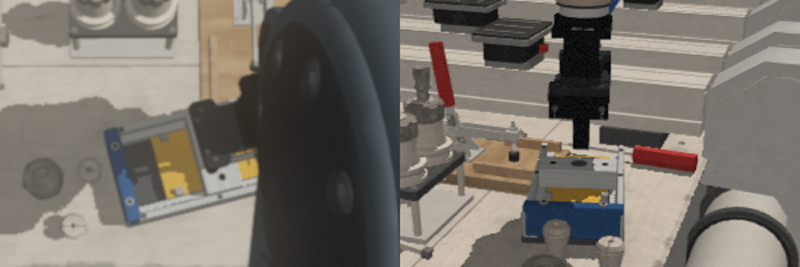

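The fingers hang over the bare plate behind the blank, centred (fingers (582,135), blank hole (578,162) in the right half). Pressing now.

>>> drive_tool(deltas="0 0 0 -10 0; 0 0 0 -20 0; 0 0 0 -25 0; 0 0 0 -30 0; 0 0 0 -34 0; 0 0 0 -38 0; 0 0 0 -39 0; 0 0 0 -39 0; 0 0 0 -39 0")

```text
time_s: 4.6
position: [0.5009, 0.1627, 0.0143]
tcp_rot: [[0.969, 0.247, -0.001], [0.247, -0.969, -0.0], [-0.001, -0.0, -1.0]]
force: [-3.0, -0.2, 9.0]
opening: 0.007
grasp_force: 4.8
```

>>> drive_tool(deltas="0 0 0 0 0; 0 -1.2 4.8 0 0; 0 -2.5 9.7 0 0; 0 -3.7 14.5 0 0; 0 -4.9 19.4 0 0; 0 -6.2 24.2 0 0; 0 -7.4 29.1 0 0; 0 -8.6 33.9 0 0; 0 -9.9 38.8 0 0; 0 -11.1 43.6 0 0; 0 -12.3 48.5 0 0; 0 -12.3 48.5 0 0")

```text
time_s: 5.8
position: [0.4909, 0.2111, 0.0144]
tcp_rot: [[0.969, 0.248, 0.004], [0.248, -0.969, -0.0], [0.004, 0.001, -1.0]]
force: [1.2, -2.1, 7.4]
opening: 0.002
grasp_force: 3.6
```

```bash
python3 - <<'E'
from h import *
import cv2
im=np.hstack([imaging.capture("top")[100:300,230:530],imaging.capture("side")[80:280,190:490]])
cv2.imwrite("pics/c.png",cv2.resize(im[:,:,::-1],(800,267),interpolation=cv2.INTER_CUBIC))
s=bot.read_state();print(s["position"],s["force"])
E
```

```text
[0.49092719 0.21107273 0.01440656] [ 1.11168937 -1.53408211  7.77393787]
```

View pics/c.png

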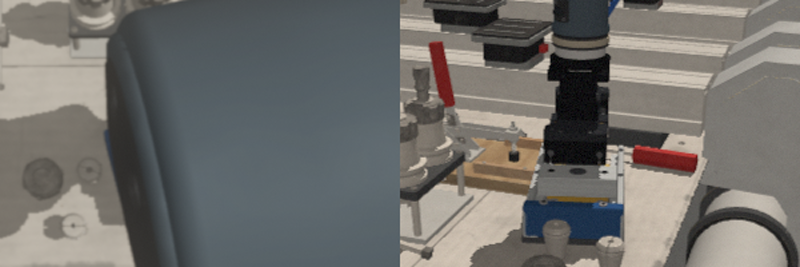

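The blank has slid forward about 28 mm and the plate is still down (side view: blank centre (580,175), narrow strip of plate left before the stop). Continuing.

>>> drive_tool(deltas="0 -1.2 4.8 0 0; 0 -2.5 9.7 0 0; 0 -3.7 14.5 0 0; 0 -4.9 19.4 0 0; 0 -6.2 24.2 0 0; 0 -7.4 29.1 0 0; 0 -8.6 33.9 0 0; 0 -9.9 38.8 0 0; 0 -10.6 41.7 0 0; 0 -11.3 44.6 0 0; 0 -11.8 46.5 0 0; 0 -11.8 46.5 0 0")

```text
time_s: 7.1
position: [0.479, 0.257, 0.0144]
tcp_rot: [[0.969, 0.248, 0.003], [0.248, -0.969, -0.001], [0.003, 0.002, -1.0]]
force: [0.6, -5.1, 7.2]
opening: 0.007
grasp_force: 4.3
```

>>> drive_tool(deltas="0 -0.5 1.9 0 0; 0 -1 3.9 0 0; 0 -1 3.9 0 0")

```text
time_s: 7.4
position: [0.478, 0.2608, 0.0144]
tcp_rot: [[0.969, 0.248, 0.003], [0.248, -0.969, -0.001], [0.003, 0.002, -1.0]]
force: [1.9, -4.8, 7.2]
opening: 0.008
grasp_force: 4.4
```

>>> drive_tool(deltas="0 -0.2 1 0 0; 0 -0.5 2 0 0; 0 -0.5 2 0 0")

```text
time_s: 7.7
position: [0.4775, 0.2626, 0.0144]
tcp_rot: [[0.969, 0.249, 0.003], [0.249, -0.969, -0.001], [0.003, 0.002, -1.0]]
force: [2.2, -5.7, 8.3]
opening: 0.005
grasp_force: 4.6
```

>>> drive_tool(deltas="0 -0.2 1 0 0; 0 -0.5 2 0 0; 0 -0.5 2 0 0")

```text
time_s: 8.0
position: [0.477, 0.2646, 0.0144]
tcp_rot: [[0.969, 0.248, 0.003], [0.248, -0.969, -0.001], [0.003, 0.002, -1.0]]
force: [0.2, -5.4, 7.7]
opening: 0.004
grasp_force: 4.6
```

Not at the stop yet, so I'll go on in small steps.

>>> drive_tool(deltas="0 -0.2 1 0 0; 0 -0.5 2 0 0; 0 -0.5 2 0 0")

```text
time_s: 8.3
position: [0.4765, 0.2664, 0.0144]
tcp_rot: [[0.969, 0.249, 0.003], [0.249, -0.969, -0.001], [0.003, 0.002, -1.0]]
force: [2.2, -6.9, 7.3]
opening: 0.005
grasp_force: 5.4
```

>>> drive_tool(deltas="0 -0.2 0.7 0 0; 0 -0.4 1.5 0 0; 0 -0.4 1.5 0 0")

```text
time_s: 8.6
position: [0.4763, 0.2667, 0.0144]
tcp_rot: [[0.968, 0.25, 0.003], [0.25, -0.968, -0.003], [0.002, 0.004, -1.0]]
force: [2.8, -11.5, 8.5]
opening: 0.005
grasp_force: 8.2
```

Contact with the stop: the motion halted and the force rose to 11.5 N. Backing off slightly, then rising.

>>> drive_tool(deltas="0 0.4 -1.5 0 0; 0 0.7 -2.9 0 0; 0 1.1 -4.4 0 0; 0 1.1 -4.4 0 0; 0 1.1 -4.4 5 0; 0 1.1 -4.4 10 0; 0 1.1 -4.4 15 0; 0 1.1 -4.4 25 0; 0 1.1 -4.4 40 0; 0 1.1 -4.4 60 0; 0 1.1 -4.4 90 0; 0 1.1 -4.4 130 0")

```text
time_s: 9.8
position: [0.4736, 0.2637, 0.1432]
tcp_rot: [[0.969, 0.247, -0.005], [0.247, -0.969, -0.002], [-0.006, 0.001, -1.0]]
force: [0.5, 0.2, -0.1]
opening: 0.006
grasp_force: 0.0
```

>>> drive_tool(deltas="0 0 0 45 0; 0 0 -40 90 0; 0 0 -85 120 0; 0 0 -130 120 0; 0 0 -175 120 0; 0 0 -220 120 0; 0 0 -220 120 0; 0 0 -220 120 0")

```text
time_s: 10.6
position: [0.4749, 0.0436, 0.2635]
tcp_rot: [[0.97, 0.244, -0.001], [0.244, -0.97, 0.001], [-0.001, -0.001, -1.0]]
force: [-0.1, 0.3, -0.0]
opening: 0.002
grasp_force: 0.0
```

```bash
python3 - <<'E'
from h import *
import cv2
im=np.hstack([imaging.capture("top")[160:280,290:490],imaging.capture("side")[160:280,230:430]])
cv2.imwrite("pics/d.png",cv2.resize(im[:,:,::-1],(800,240),interpolation=cv2.INTER_CUBIC))
s=bot.read_state();print(s["time_s"],s["position"],s["force"])
E
```

```text
10.7 [0.47490831 0.04536493 0.26338982] [-0.21864682 -0.62957447  0.74794539]
```

View pics/d.png

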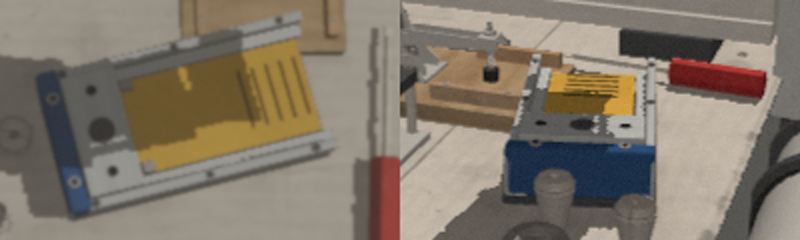

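The blank lies flush against the blue stop, with a tooth showing just behind it at (150,168) in the left half. The arm is clear, so I'm handing in.

```bash
python3 -c "
from rig import bot
print(bot.hand_in())"
```

```text
the job is handed in; nothing more can be done
None
```

The blank is loaded against the blue end stop and the plate was let go, with a tooth visible behind the blank in the last picture; the job was handed in at about 10.7 s, and no verdict was returned.

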